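Seal the sloping test cell and start the test

TASK

Push each of the three coloured sealing caps on the sloping face of the test cell fully home, down against its black collar. Once all three are home, press the green start button on the grey box right down and let it go. Use steady pushes, do not ram anything, and leave the concrete specimen, the jar and the brush where they are.

Things in the scene. Friction and masses are not known exactly. Their poses are not given: they have to be found in the camera images.
- cell: Fixed off-white wedge-shaped test cell, 130 deep (x) x 280 wide (y) mm. Origin: centre of its underside; x points to its tall back (116 mm high), the low front edge (25 mm) is at -x. Its top face slopes 35 degrees: outward normal (-0.574, 0, 0.819) in its frame. Caps stand in a row on mid-face: red at y = +60, yellow 0, blue -60 mm, and move along that normal.
- bar_mid (a point): Middle of the cell's steel carrying bar, 10 mm thick, 262 mm long along the cell's y, about 125 mm above the caps; its legs at both ends lean back to the cell's rear edge. It blocks a tool that comes straight down on a cap: come in square to the sloping face (tool tilted about 35 degrees), from the cell's low side, under the bar.
- box: Grey start-button box fixed to the bench, 90 (x) x 110 (y) x 40 mm high, level top. Origin at the centre of its underside. The green button stands on its top.
- start_top (a point): Centre of the top of the round green start button, 36 mm across, in a low black housing on the grey box; pressed straight down.
- start (a joint): Travel of the start button in m: 0 released, 0.006 fully down (takes 5 N); it springs back.
- specimen: Concrete cylinder, 50 mm across, 100 mm high, standing loose on the bench. Origin at the centre of its underside.
- jar: Small jar, 48 mm across, 75 mm high, standing loose. Origin at the centre of its underside.
- brush: Brush about 170 mm long, lying loose on the bench. Origin at the underside of its middle, x along its length.
- cap_red_top (a point): Centre of the flat top of the red cap, a round red plastic knob 34 mm across and 14 mm thick on a white stem 22 mm across; its z points out of the sloping face. Push it along -z (down the slope's normal).
- cap_red (a joint): How far the red cap is pushed in, in m: 0 stands 14 mm proud of its black collar (collar 44 mm across, 3 mm high), 0.014 fully home on the collar. Stiff (about 6 N) and stays where it is left.
- cap_yellow_top (a point): Centre of the flat top of the yellow cap, a round yellow plastic knob 34 mm across and 14 mm thick on a white stem 22 mm across; its z points out of the sloping face. Push it along -z (down the slope's normal).
- cap_yellow (a joint): How far the yellow cap is pushed in, in m: 0 stands 14 mm proud of its black collar (collar 44 mm across, 3 mm high), 0.014 fully home on the collar. Stiff (about 6 N) and stays where it is left.
- cap_blue_top (a point): Centre of the flat top of the blue cap, a round blue plastic knob 34 mm across and 14 mm thick on a white stem 22 mm across; its z points out of the sloping face. Push it along -z (down the slope's normal).
- cap_blue (a joint): How far the blue cap is pushed in, in m: 0 stands 14 mm proud of its black collar (collar 44 mm across, 3 mm high), 0.014 fully home on the collar. Stiff (about 6 N) and stays where it is left.
There are look-alikes about, which are no part of the job. Several things look just like the brush: the one meant starts farthest to the robot's left. Several things look just like the box: the one meant starts farthest to the robot's right.

How it is judged:
By the outcome, as a careful person would: the job done as asked, in the order asked, and still so for the second after the job is handed in, with the robot touching nothing.
It also fails if it takes over 64 s, if anything falls off the work surface, if the arm or the gripper's body presses on something with over 40 N, if the wrist force passes 120 N, or if a joint passes its speed limit or range.

ROBOT

A 6-joint arm with a two-finger parallel gripper is mounted at the origin on the work surface. World frame = base frame: x ahead of the robot, y to its left, z up, the work surface at z = 0. Lengths are in m, angles in degrees, forces in N, time in s.
With the tool pointing down it reaches from about 0.4 to 0.825 m from the base axis. Payload 7 kg.
Tool frame: the origin (TCP) lies on the centre line of the jaws, within the pads' length; the fingertips stand 8 mm ahead of it and the grasp point (between the pads) lies 11 mm behind it; z points along the fingers, y is the line along which they close (so a half turn about z gives the same grasp; the last joint's range is limited). The gripper opens to 88 mm and grips with 3 to 60 N. Pads are 19 mm wide; open, the fingers measure 130 mm over their backs; the gripper's body (78 mm by 193 mm) begins 47 mm behind the grasp point.
Start: joints at [81.48, 20.546, 0.682, 0, -70.136, -16.507], TCP at [0.286, 0.612, 0.235] pointing down, gripper open.
Joint ranges: [-176.03, 176.03], [-82.01, 121.73], [-58.28, 71.71], [-173.87, 95.51], [-174.79, -0.11], [-173.66, 173.66]. Speed limits (degrees/s): [136.94, 136.94, 172.46, 180, 180, 180].

INTERFACE

Orientations are given as [roll, pitch, yaw] about the fixed x, y, z axes, in that order (R = Rz(yaw) Ry(pitch) Rx(roll)).
In Python, from plant import ctrl, vision gives the robot as it stands. The module is installed in compiled form; this text tells all that it offers.
- The arm moves only by the tool move_arm, never from a script. Its argument "moves" is one flat list of numbers, 7 for each row, row after row: the finger opening in cm, from 0 to 8.76, then the shift along the tool's x, y, z in cm, then the turn, a rotation vector about the tool's x, y, z in rad. A call has 1 to 8 rows; each row shifts and turns the commanded pose from where the row before left it, along the tool's axes as they then stand; what a row does not reach is not made up. A row lasts 1/10 s, in which the tool goes at most 50 mm and 8.59 degrees, less where a joint would pass 70% of its speed; a pose out of reach is approached as far as the arm can. A call with a gripper value outside its range is refused whole. The fingers move at their own pace and stop on an object; the grip force is fixed at half the most. Time passes only in rows, so rows that do not move let the fingers close. It gives the time, the measured TCP pose, the force, the opening and the grip force at its end, in the units of the state.
- ctrl.get_obs(): the state, without advancing time (a new reading comes with each control period).
- vision.snapshot(name): name is "side" or "top" or "wrist"; returns (picture, depth): 400x640x3 uint8, red, green, blue; 400x640 float32, m along the optical axis (not along the pixel's ray), 0 where there is no reading.
- vision.camera_model(name): a dict with "vertical_fov" (degrees; the focal length in pixels is half the picture's height over the tangent of half this angle, whatever the lens; pixels are square), "cx", "cy" (the principal point, pixels), "cam_to_world" (4x4, takes a point from camera to world coordinates). Camera axes: x right, y down, z forward; pixel columns grow to the right and rows downward; lengths in m; the calibration is good to about 2 mm. A picture is of the moment at which its call begins: read the wrist's pose just before it. camera_model takes no time and is no camera call; for the wrist camera it gives the pose at the moment of the call.
- ctrl.close_job(): hands the job in; it is judged then, once.
The state is a dict: "clock": time; "joint_pos": joint angles; "qvel": joint speeds; "tau": joint torques, N m; "tool_pos": TCP position; "orientation": TCP orientation; "force": force on the tool from outside, world axes, zero at the start; "moment": the same for the moment, N m; "opening": finger opening in m; "gripper_force": force on a finger pad.
Only numpy, scipy, OpenCV 4.12 (cv2) and the standard library are available. Lean on these libraries where they do the work, as an engineer would, in place of code of your own. Each camera call takes 0.05 s, during which the arm holds its last target. There are 200 camera calls.

## Working session

There is one attempt and no reset: what is moved stays moved. The work goes in short steps, Python scripts to look and compute and a tool call to move; the robot and the scene stay as the last step left them, time stands still between calls to the robot, and variables do not carry over. Pictures are saved under pics/ and viewed, at most 10 in all, crops included, and the job is handed in when it is done.

Besides the shell and the picture viewer there is one more tool, called as a command line: name --argument value ..., lists and objects as JSON in quotes. move_arm: Moves the arm, as the interface text tells. Its arguments: {"type":"object","properties":{"moves":{"type":"array"}},"required":["moves"]}

```bash
mkdir -p pics; cat > h.py <<'E'
import numpy as np, cv2
from plant import ctrl, vision
def snap(n):
    m=vision.camera_model(n); p,d=vision.snapshot(n); np.savez(f'{n}.npz',p=p,d=d,T=m['cam_to_world'],f=200/np.tan(np.radians(m['vertical_fov']/2)),c=[m['cx'],m['cy']])
    return p
def pts(n):
    z=np.load(f'{n}.npz'); v,u=np.mgrid[:400,:640]; d=z['d']
    P=np.stack([(u-z['c'][0])/z['f']*d,(v-z['c'][1])/z['f']*d,d,np.ones_like(d)],-1)@z['T'].T
    return z['p'],d,P[...,:3]
E
python3 - <<'E'
from h import *
for n in('top','side'):
    p=snap(n); cv2.imwrite(f'pics/{n}1.png',p[...,::-1]); m=vision.camera_model(n); print(m)
o=ctrl.get_obs(); print(o)
E
```

```text
{'vertical_fov': 42.27498289819157, 'cx': 315.4580275777119, 'cy': 197.92188893099362, 'cam_to_world': array([[ 5.20197080e-04, -9.88858219e-01,  1.48859506e-01,
         4.71734092e-01],
       [-9.99925862e-01, -2.32531382e-03, -1.19525264e-02,
         7.53738817e-03],
       [ 1.21654990e-02, -1.48842252e-01, -9.88786117e-01,
         1.14785320e+00],
       [ 0.00000000e+00,  0.00000000e+00,  0.00000000e+00,
         1.00000000e+00]])}
{'vertical_fov': 47.7231296920264, 'cx': 321.85391838967996, 'cy': 192.91805447988068, 'cam_to_world': array([[ 0.76033924, -0.46610974,  0.45235599,  0.18967113],
       [-0.64922822, -0.52428857,  0.55102107, -0.52944179],
       [-0.01967121, -0.71264522, -0.70124877,  0.79652402],
       [ 0.        ,  0.        ,  0.        ,  1.        ]])}
{'clock': 0.1, 'joint_pos': array([ 8.14808093e+01,  2.05878007e+01,  6.37673867e-01, -1.99308170e-02,
       -7.01361393e+01, -1.65066797e+01]), 'qvel': array([ 0.12712382, -0.08093621,  0.17897593,  0.1379178 , -0.0363319 ,
       -0.046311  ]), 'tau': array([-1.16752599e-03, -5.84161878e+01,  2.93751490e+01,  7.01549828e+00,
        1.02198886e-02, -4.99964870e-05]), 'tool_pos': array([0.2853736 , 0.61121602, 0.23369392]), 'orientation': array([ 1.79911965e+02, -6.54820708e-03, -2.50326518e+01]), 'force': array([ 0.20840231, -0.28644923,  0.19151374]), 'moment': array([-0.02279795,  0.00197281,  0.0064782 ]), 'gripper_force': 0.0, 'opening': 0.087906883537698}
```

View pics/top1.png

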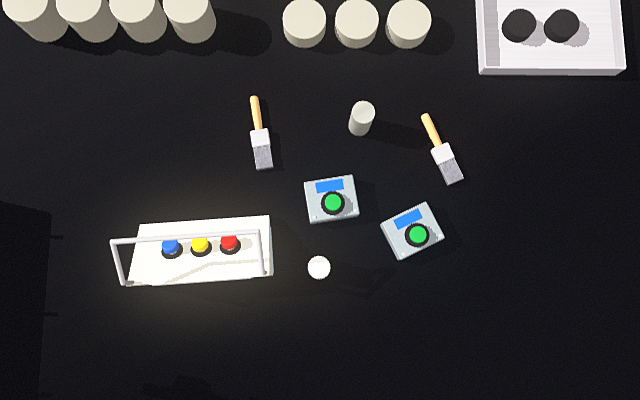

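View pics/side1.png

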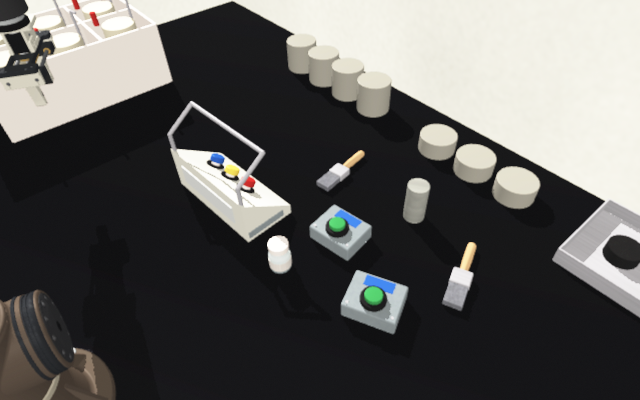

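The top view has the blue, yellow and red caps at (170,246), (200,244) and (229,242). Blue is on the robot's left, so the cell's tall back faces the robot and its low side faces away. There are two look-alike boxes, at (331,198) and (413,230). The one meant is the farthest to the right, at (413,230). The brushes aren't handled.

```bash
cat > m.py <<'E'
from h import *
def blobs(n):
    p,d,P=pts(n); hsv=cv2.cvtColor(p,cv2.COLOR_RGB2HSV); H,S,V=[hsv[...,i].astype(int) for i in range(3)]
    for name,m in dict(red=((H<6)|(H>174)),yellow=(H>20)&(H<33),blue=(H>105)&(H<125),green=(H>50)&(H<80)).items():
        m=(m&(S>150)&(V>70)).astype(np.uint8); k,l,s,c=cv2.connectedComponentsWithStats(m)
        for i in range(1,k):
            if s[i,4]<40: continue
            q=P[(l==i)&(d>0)]; top=q[q[:,2]>-1]
            print(n,name,c[i].round(1),s[i,4],'mean',q.mean(0).round(4),'med',np.median(q,0).round(4),'zmax',q[:,2].max().round(4))
if __name__=='__main__':
    for n in('top','side'): blobs(n)
    for n in ('top','side'):
        p,d,P=pts(n)
        # cell face plane: points around caps, near-white
        w=(p.min(-1)>150)&(d>0)&(P[...,0]>.28)&(P[...,0]<.52)&(P[...,1]>0.05)&(P[...,1]<.45)
        q=P[w&(P[...,2]<.12)&(P[...,2]>.03)]; 
        for _ in range(5):
            c=q.mean(0); nn=np.linalg.svd(q-c,full_matrices=False)[2][2]; nn*=np.sign(nn[2]); r=(q-c)@nn; q=q[abs(r)<max(.004,1.5*r.std())]
        print(n,'face n',nn,'c',c,len(q),r.std())
        b=P[(d>0)&(P[...,2]>.14)&(P[...,2]<.3)&(P[...,0]>.25)&(P[...,0]<.55)&(P[...,1]>0)&(P[...,1]<.4)]
        print('high',len(b),b.min(0),b.max(0)); i=np.argsort(b[:,1])[::max(1,len(b)//14)]; print(b[i].round(3))
    T=vision.camera_model('wrist')['cam_to_world']; print('wristcam',T.round(3))
p=np.load('top.npz')['p'][120:300,90:470]; cv2.imwrite('pics/crop1.png',cv2.resize(p,None,fx=2.1,fy=2.1,interpolation=2)[...,::-1])
E
python3 m.py
```

```text
top red [228.7 241.8] 182 mean [0.5399 0.171  0.0934] med [0.5395 0.1707 0.0935] zmax 0.1039
top yellow [199.3 244.4] 192 mean [0.5347 0.2307 0.0923] med [0.5352 0.2305 0.0926] zmax 0.1032
top blue [320.8 187.8] 49 mean [ 0.6605 -0.0173  0.0412] med [ 0.66   -0.0178  0.0408] zmax 0.046
top blue [415.3 213.7] 77 mean [ 0.6044 -0.2215  0.0406] med [ 0.6049 -0.2229  0.0407] zmax 0.0451
top blue [399.4 221.8] 52 mean [ 0.5869 -0.1866  0.041 ] med [ 0.5883 -0.1858  0.0411] zmax 0.0454
top blue [169.3 246. ] 154 mean [0.5312 0.291  0.0937] med [0.5312 0.2914 0.094 ] zmax 0.1011
top green [332.5 201.9] 221 mean [ 0.627  -0.0418  0.0607] med [ 0.6268 -0.0427  0.061 ] zmax 0.0659
top green [417.4 234.1] 235 mean [ 0.5588 -0.2208  0.0605] med [ 0.5589 -0.2205  0.0608] zmax 0.0671
side red [94.  18.5] 64 mean [0.5329 0.9593 0.2224] med [0.5329 0.9598 0.2202] zmax 0.2433
side red [249.6 182.2] 73 mean [0.5437 0.1611 0.0915] med [0.5432 0.1593 0.0923] zmax 0.1012
side yellow [232.3 171.4] 58 mean [0.5346 0.2205 0.0901] med [0.5331 0.2189 0.0911] zmax 0.0996
side blue [216.9 158.1] 90 mean [0.5313
[... 906 characters left out ...]
25 0.357 0.204]
 [0.502 0.36  0.193]
 [0.525 0.365 0.208]]
side face n [-0.99478693 -0.07969152  0.06362565] c [0.4654979  0.20684082 0.08272123] 1614 0.002511780196923775
high 806 [0.45538836 0.08963049 0.1404109 ] [0.54997372 0.36698419 0.2184672 ]
[[0.48  0.09  0.157]
 [0.495 0.094 0.175]
 [0.474 0.096 0.159]
 [0.528 0.097 0.197]
 [0.515 0.101 0.191]
 [0.55  0.136 0.217]
 [0.544 0.177 0.214]
 [0.544 0.211 0.217]
 [0.54  0.25  0.216]
 [0.536 0.292 0.215]
 [0.532 0.334 0.214]
 [0.458 0.354 0.166]
 [0.472 0.356 0.175]
 [0.475 0.358 0.176]
 [0.517 0.364 0.206]]
wristcam [[-0.423 -0.866 -0.266  0.358]
 [-0.906  0.405  0.121  0.579]
 [ 0.003  0.292 -0.956  0.385]
 [ 0.     0.     0.     1.   ]]
```

View pics/crop1.png

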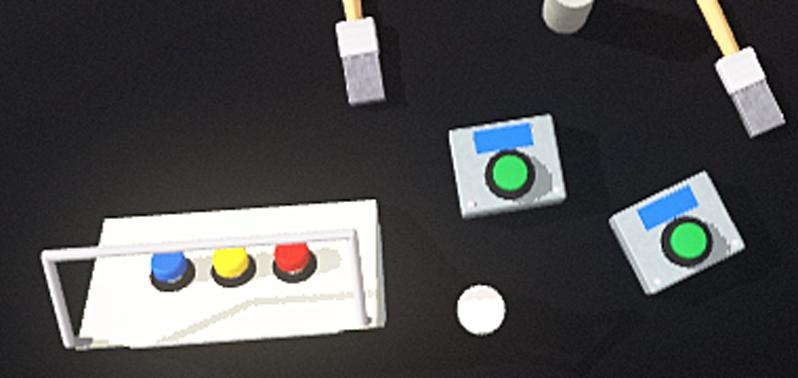

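The crop confirms it: of the two boxes, at crop pixels (510,175) and (688,240), the right-hand one is farthest to the robot's right. The caps sit under the bar, and the jar is at (481,310), clear of the approach. Next I'll refine the cap and button positions.

```bash
cat > fit.py <<'E'
from h import *
from scipy.optimize import least_squares
yaw=np.radians(4.0); n=np.array([.5736*np.cos(yaw),.5736*np.sin(yaw),.8192])
ex=np.array([.8192*np.cos(yaw),.8192*np.sin(yaw),-.5736]); ey=np.cross(n,ex)
R=np.column_stack([ex,-ey,-n])  # tool axes
c0=np.array([.4897,.2395,.0968])
def go():
  for name,g in dict(red=(.541,.17,.0955),yellow=(.538,.23,.0955),blue=(.534,.29,.0955)).items():
    for v in('top','side'):
        p,d,P=pts(v); hsv=cv2.cvtColor(p,cv2.COLOR_RGB2HSV); H,S=hsv[...,0].astype(int),hsv[...,1]
        m={'red':(H<6)|(H>174),'yellow':(H>20)&(H<33),'blue':(H>105)&(H<125)}[name]&(S>120)&(d>0)&(np.linalg.norm(P-g,axis=-1)<.045)
        q=P[m]-c0; h=q@n; t=q[h>np.percentile(h,90)-.006]; a=np.array([t@ex,t@ey])
        print(name,v,len(t),'h',np.percentile(h,[10,50,90,98]).round(4),'ex',a[0].min().round(4),a[0].max().round(4),'ey',a[1].min().round(4),a[1].max().round(4),'ey-mid world',(c0+n*np.median(h[h>np.percentile(h,90)-.006])+ex*(a[0].min()+a[0].max())/2+ey*(a[1].min()+a[1].max())/2).round(4))
go()
for v in('top','side'):
    p,d,P=pts(v)
    q=P[(d>0)]
    f=q[(abs((q-c0)@n)<.004)&(q[:,1]>.08)&(q[:,1]<.38)&(q[:,2]>.02)&(q[:,2]<.13)]-c0
    print(v,'face ex',np.percentile(f@ex,[.5,2,98,99.5]).round(4),'ey',np.percentile(f@ey,[.5,2,98,99.5]).round(4))
    q=q[(q[:,2]>.03)&(q[:,2]<.09)&(abs(q[:,0]-.49)<.08)&(abs(q[:,1]+.02)<.08)]; print('jar',q.mean(0).round(3),q.max(0).round(3))
    j=q
E
python3 fit.py
```

```text
red top 134 h [0.0139 0.0248 0.0276 0.029 ] ex 0.029 0.0539 ey -0.0869 -0.056 ey-mid world [0.5434 0.1716 0.0943]
red side 42 h [0.0166 0.0242 0.0287 0.0292] ex 0.0321 0.056 ey -0.0886 -0.0638 ey-mid world [0.547  0.1671 0.0944]
yellow top 144 h [0.0127 0.0239 0.0269 0.0282] ex 0.0289 0.0536 ey -0.0273 0.0053 ey-mid world [0.5386 0.2319 0.0937]
yellow side 56 h [0.0151 0.0227 0.0271 0.0277] ex 0.0272 0.0568 ey -0.0279 -0.0022 ey-mid world [0.54   0.2279 0.0941]
blue top 125 h [0.0142 0.0245 0.0272 0.0282] ex 0.0288 0.0522 ey 0.0323 0.0636 ey-mid world [0.534  0.2907 0.0944]
blue side 56 h [0.0164 0.0236 0.0279 0.0284] ex 0.0259 0.0549 ey 0.0314 0.0561 ey-mid world [0.5351 0.2866 0.0957]
top face ex [-0.0321 -0.0302  0.1231  0.1258] ey [-0.1495 -0.1455  0.1241  0.128 ]
jar [ 0.49  -0.013  0.069] [0.514 0.01  0.08 ]
side face ex [-0.034  -0.0328  0.1229  0.1251] ey [-0.1522 -0.1512  0.1241  0.1283]
jar [ 0.486 -0.021  0.063] [0.514 0.008 0.08 ]
```

```bash
cat > plan.py <<'E'
import sys
from h import *
from scipy.spatial.transform import Rotation as Ro
yaw=np.radians(4.0); n=np.array([.5736*np.cos(yaw),.5736*np.sin(yaw),.8192])
ex=np.array([.8192*np.cos(yaw),.8192*np.sin(yaw),-.5736]); ey=np.cross(n,ex)
RT=np.column_stack([ex,-ey,-n]); c0=np.array([.4897,.2395,.0968])
cap={k:c0+ex*.046+ey*(-.0115+s*.06)+n*.029 for k,s in dict(red=-1,yellow=0,blue=1).items()}
def tcp(k,gap): return cap[k]+n*(.008+gap)   # fingertip gap above unpushed cap top
def delta(pos,R=None):
    o=ctrl.get_obs(); Rc=Ro.from_euler('xyz',o['orientation'],degrees=True)
    print('t',o['clock'],'pos',o['tool_pos'].round(4),'rpy',o['orientation'].round(1),'F',o['force'].round(1),'open',round(o['opening'],4))
    print('  shift cm',(Rc.inv().apply(np.array(pos)-o['tool_pos'])*100).round(2),'turn', (Rc.inv()*Ro.from_matrix(R)).as_rotvec().round(3) if R is not None else '')
E
python3 - <<'E'
from plan import *
print(cap); print(tcp('blue',.12)+ex*.04)
delta([.50,.45,.36],RT)
E
```

```text
{'red': array([0.5488734 , 0.17195564, 0.0941712 ]), 'yellow': array([0.54468757, 0.23181581, 0.0941712 ]), 'blue': array([0.54050174, 0.29167597, 0.0941712 ])}
[0.64643187 0.29908333 0.1760848 ]
t 0.1 pos [0.2854 0.6112 0.2337] rpy [179.9  -0.  -25. ] F [ 0.2 -0.3  0.2] open 0.0879
  shift cm [ 26.27   5.55 -12.62] turn [-0.153 -0.597 -0.491]
```

move_arm --moves '[0,3.3,0.7,-1.6,0,0,0,0,3.3,0.7,-1.6,0,0,0,0,3.3,0.7,-1.6,0,0,0,0,3.3,0.7,-1.6,0,0,0,0,3.3,0.7,-1.6,0,0,0,0,3.3,0.7,-1.6,0,0,0,0,3.3,0.7,-1.6,0,0,0,0,3.3,0.7,-1.6,0,0,0]'

```text
clock: 0.9
tool_pos: [0.5019, 0.4481, 0.3628]
orientation: [180.0, 0.0, -25.0]
force: [0.6, 0.7, -0.4]
opening: 0.0292
gripper_force: 0.0
```

move_arm --moves '[0,0,0,0,-0.019,-0.075,-0.061,0,0,0,0,-0.019,-0.075,-0.061,0,0,0,0,-0.019,-0.075,-0.061,0,0,0,0,-0.019,-0.075,-0.061,0,0,0,0,-0.019,-0.075,-0.061,0,0,0,0,-0.019,-0.075,-0.061,0,0,0,0,-0.019,-0.075,-0.061,0,0,0,0,-0.019,-0.075,-0.061]'

```text
clock: 1.7
tool_pos: [0.5014, 0.4489, 0.3622]
orientation: [-179.8, 35.3, 4.1]
force: [-0.0, 0.5, 0.3]
opening: 0.0006
gripper_force: 0.0
```

```bash
python3 - <<'E'
from plan import *
delta(tcp('blue',.12)+ex*.04,RT)
print(ctrl.get_obs()['joint_pos'].round(1))
E
```

```text
t 1.7 pos [0.5014 0.4489 0.3622] rpy [-179.8   35.3    4.1] F [-0.   0.5  0.3] open 0.0006
  shift cm [21.7  16.    7.38] turn [-0.003  0.005  0.001]
[  44.5   37.1   46.   -27.1 -123.9   39.2]
```

move_arm --moves '[0,4,1,0,0,0,0,0,4,1,0,0,0,0,0,4,1,0,0,0,0,0,4,1,0,0,0,0,0,1.4,3,1.85,0,0,0,0,1.4,3,1.85,0,0,0,0,1.4,3,1.85,0,0.005,0,0,1.4,3,1.85,0,0,0]'

```text
clock: 2.5
tool_pos: [0.6455, 0.2976, 0.1757]
orientation: [-179.9, 34.9, 3.9]
force: [1.2, -0.7, -0.0]
opening: 0.0004
gripper_force: 0.0
```

```bash
python3 - <<'E'
from plan import *
delta(tcp('blue',.03),RT)
p=snap('wrist'); a=p.copy(); q=snap('side'); cv2.imwrite('pics/w2.png',np.hstack([cv2.resize(p,(400,250)),cv2.resize(q[60:310,100:500],(400,250))])[...,::-1])
z=np.load('wrist.npz')
for k in cap:
  for h in(0,):
    c=np.linalg.inv(z['T'])@np.append(cap[k],1); print(k,(z['f']*c[:2]/c[2]+z['c']).round(1),c[2])
hsv=cv2.cvtColor(p,cv2.COLOR_RGB2HSV)
E
sed -i 's/^go()/if __name__=="__main__": go()/' fit.py
python3 -c "
from m import *
blobs('wrist')"
```

```text
t 2.5 pos [0.6455 0.2976 0.1757] rpy [-179.9   34.9    3.9] F [ 1.2 -0.7 -0. ] open 0.0004
  shift cm [-3.96 -0.11  8.9 ] turn [-0.003 -0.002 -0.002]
red [446.7 231.8] 0.30067327198618465
yellow [383.1 231.8] 0.30083206747058033
blue [319.5 231.9] 0.3009908629549759
wrist red [441.9 227.8] 1084 mean [0.5488 0.1756 0.0898] med [0.549  0.1758 0.0906] zmax 0.102
wrist yellow [380.2 226.8] 965 mean [0.5444 0.2339 0.0885] med [0.5448 0.2341 0.0893] zmax 0.099
wrist blue [318.7 224.8] 800 mean [0.5437 0.2926 0.0882] med [0.5428 0.2926 0.0884] zmax 0.1739
```

View pics/w2.png

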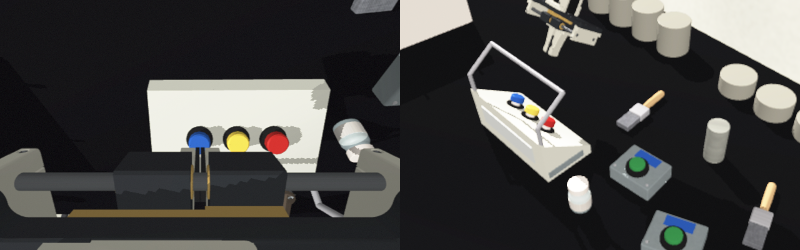

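move_arm --moves '[0,-1,0,2.2,0,0,0,0,-1,0,2.2,0,0,0,0,-1,0,2.2,0,0,0,0,-1,-0.1,2.2,0,0,0,0,0,0,1,0,0,0,0,0,0,1,0,0,0,0,0,0,0,0,0,0]'

```text
clock: 3.3
tool_pos: [0.5508, 0.2938, 0.1106]
orientation: [-179.9, 34.9, 3.9]
force: [-0.8, -0.2, 0.2]
opening: 0.0005
gripper_force: 0.0
```

```bash
python3 - <<'E'
from plan import *
delta(tcp('blue',0.0),RT)
q=snap('side'); t=snap('top'); cv2.imwrite('pics/s3.png',np.hstack([cv2.resize(q[100:260,130:330],(400,320)),cv2.resize(t[190:310,100:300],(400,240)).copy() if 0 else cv2.resize(t[170:330,90:290],(400,320))])[...,::-1])
E
```

```text
t 3.3 pos [0.5508 0.2938 0.1106] rpy [-179.9   34.9    3.9] F [-0.8 -0.2  0.2] open 0.0005
  shift cm [0.09 0.15 1.14] turn [-0.003 -0.002 -0.002]
```

View pics/s3.png

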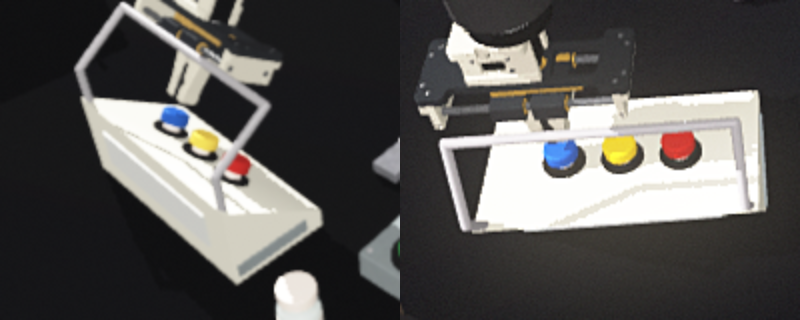

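The closed fingertips stand just over the blue cap, at (170,95) in the left pane, and clear of the bar. I'll push slowly.

move_arm --moves '[0,0.1,0.15,0.4,0,0,0,0,0,0,0.4,0,0,0,0,0,0,0.2,0,0,0,0,0,0,0.2,0,0,0,0,0,0,0.2,0,0,0,0,0,0,0.2,0,0,0,0,0,0,0.2,0,0,0,0,0,0,0.2,0,0,0]'

```text
clock: 4.2
tool_pos: [0.5415, 0.2916, 0.0956]
orientation: [-179.8, 34.7, 3.9]
force: [1.9, -0.3, 5.4]
opening: 0.0007
gripper_force: 3.1
```

```bash
python3 - <<'E'
from plan import *
delta(tcp('blue',-0.014),RT)
E
```

```text
t 4.2 pos [0.5415 0.2916 0.0956] rpy [-179.8   34.7    3.9] F [ 1.9 -0.3  5.4] open 0.0007
  shift cm [-0.   -0.01  0.78] turn [-0.004 -0.005 -0.001]
```

In contact at about 6 N, with the cap sliding. I'll continue to the stop.

move_arm --moves '[0,0,0,0.2,0,0,0,0,0,0,0.2,0,0,0,0,0,0,0.2,0,0,0,0,0,0,0.15,0,0,0]'

```text
clock: 4.6
tool_pos: [0.5381, 0.2914, 0.0907]
orientation: [-179.8, 34.6, 4.0]
force: [5.2, 1.0, 17.5]
opening: 0.0005
gripper_force: 8.6
```

move_arm --moves '[0,0,0,0.1,0,0,0]'

```text
clock: 4.7
tool_pos: [0.5381, 0.2913, 0.0906]
orientation: [-179.8, 34.5, 4.0]
force: [7.1, 0.4, 19.3]
opening: 0.0006
gripper_force: 9.5
```

move_arm --moves '[0,0,0,0.1,0,0,0]'

```text
clock: 4.8
tool_pos: [0.5381, 0.2914, 0.0906]
orientation: [-179.8, 34.4, 4.0]
force: [8.3, 1.3, 22.2]
opening: 0.0008
gripper_force: 11.4
```

Hard stop reached: the pose no longer moves at 23 N. I'll back off and shift 6 cm to yellow.

move_arm --moves '[0,0,0,-1,0,0,0,0,0,0,-2,0,0,0,0,0,0,-1.5,0,0,0,0,0,2,0,0,0,0,0,0,2,0,0,0,0,0,0,2,0,0,0,0,0,0,0,0,0,0,0]'

```text
clock: 5.5
tool_pos: [0.5648, 0.2291, 0.1233]
orientation: [-179.9, 34.9, 3.7]
force: [-0.1, 0.3, 0.2]
opening: -0.0001
gripper_force: 0.0
```

```bash
python3 - <<'E'
from plan import *
delta(tcp('yellow',0.0),RT)
E
```

```text
t 5.5 pos [0.5648 0.2291 0.1233] rpy [-179.9   34.9    3.7] F [-0.1  0.3  0.2] open -0.0001
  shift cm [ 0.03 -0.4   2.73] turn [-0.004 -0.002 -0.005]
```

move_arm --moves '[0,0,-0.4,1.2,0,0,-0.005,0,0,0,0.9,0,0,0,0,0,0,0.4,0,0,0,0,0,0,0.2,0,0,0,0,0,0,0.2,0,0,0,0,0,0,0.2,0,0,0,0,0,0,0.2,0,0,0,0,0,0,0.2,0,0,0]'

```text
clock: 6.3
tool_pos: [0.5455, 0.2359, 0.0958]
orientation: [-179.6, 34.7, 4.3]
force: [1.6, 0.7, 5.7]
opening: 0.0002
gripper_force: 3.1
```

move_arm --moves '[0,0,0,0.2,0,0,0,0,0,0,0.2,0,0,0,0,0,0,0.2,0,0,0]'

```text
clock: 6.6
tool_pos: [0.5423, 0.2357, 0.0911]
orientation: [-179.6, 34.7, 4.3]
force: [2.8, 1.0, 6.3]
opening: 0.0004
gripper_force: 3.1
```

move_arm --moves '[0,0,0,0.15,0,0,0]'

```text
clock: 6.7
tool_pos: [0.5421, 0.2357, 0.0908]
orientation: [-179.6, 34.6, 4.3]
force: [5.2, 2.4, 17.6]
opening: 0.0004
gripper_force: 8.4
```

move_arm --moves '[0,0,0,0.15,0,0,0]'

```text
clock: 6.8
tool_pos: [0.5421, 0.2357, 0.0907]
orientation: [-179.6, 34.5, 4.4]
force: [6.7, 2.6, 22.9]
opening: 0.0003
gripper_force: 11.3
```

move_arm --moves '[0,0,0,-1,0,0,0,0,0,0,-2,0,0,0,0,0,0,-1.5,0,0,0,0,0,2,0,0,0,0,0,0,2,0,0,0,0,0,0,2.4,0,0,0,0,0,0,0,0,0,0,0,0,0,0,0,0,0]'

```text
$.moves: bad value
```

```bash
python3 - <<'E'
from plan import *
delta(tcp('red',0.0),RT)
E
```

```text
t 6.8 pos [0.5421 0.2357 0.0907] rpy [-179.6   34.5    4.4] F [ 6.7  2.6 22.9] open 0.0003
  shift cm [-0.03  6.4  -1.24] turn [-0.004 -0.009  0.005]
```

move_arm --moves '[0,0,0,-1,0,0,0,0,0,0,-2,0,0,0,0,0,0,-1.5,0,0,0,0,0,2,0,0,0,0,0,0,2,0,0,0,0,0,0,2.4,0,0,0,0,0,0,0,0,0,0,0,0,0,0,0,0,0,0]'

```text
clock: 7.6
tool_pos: [0.5696, 0.1713, 0.1239]
orientation: [-179.7, 34.9, 4.1]
force: [0.5, 1.5, -0.9]
opening: 0.0006
gripper_force: 0.0
```

```bash
python3 - <<'E'
from plan import *
delta(tcp('red',0.0),RT)
E
```

```text
t 7.6 pos [0.5696 0.1713 0.1239] rpy [-179.7   34.9    4.1] F [ 0.5  1.5 -0.9] open 0.0006
  shift cm [ 0.   -0.2   2.82] turn [-0.005 -0.002  0.002]
```

move_arm --moves '[0,0,-0.2,1.2,0,0,0,0,0,0,0.9,0,0,0,0,0,0,0.4,0,0,0,0,0,0,0.2,0,0,0,0,0,0,0.2,0,0,0,0,0,0,0.2,0,0,0,0,0,0,0.2,0,0,0,0,0,0,0.2,0,0,0]'

```text
clock: 8.4
tool_pos: [0.5506, 0.1741, 0.0964]
orientation: [-179.6, 34.7, 4.3]
force: [1.8, 1.2, 5.7]
opening: 0.0004
gripper_force: 3.1
```

move_arm --moves '[0,0,0,0.2,0,0,0,0,0,0,0.2,0,0,0,0,0,0,0.2,0,0,0,0,0,0,0.15,0,0,0]'

```text
clock: 8.8
tool_pos: [0.5467, 0.1738, 0.0908]
orientation: [-179.6, 34.6, 4.3]
force: [3.7, 2.1, 13.5]
opening: 0.0006
gripper_force: 6.8
```

move_arm --moves '[0,0,0,0.15,0,0,0]'

```text
clock: 8.9
tool_pos: [0.5467, 0.1738, 0.0908]
orientation: [-179.6, 34.5, 4.3]
force: [6.9, 2.3, 21.3]
opening: 0.0004
gripper_force: 10.4
```

move_arm --moves '[0,0,0,-1,0,0,0,0,0,0,-2.5,0,0,0,0,0.5,0,-3,0,0,0,0,1.5,0,-3,0,0,0,0,1.5,0,-3,0,0,0,0,1.5,0,-3,0,0,0,0,0,0,0,0,0,0]'

```text
clock: 9.6
tool_pos: [0.677, 0.1817, 0.1874]
orientation: [-179.7, 34.6, 4.2]
force: [-0.9, -0.1, -1.0]
opening: 0.0002
gripper_force: 0.0
```

```bash
python3 - <<'E'
from plan import *
import fit
w=snap('wrist');t=snap('top');snap('side')
fit.go()
p,d,P=pts('top'); hsv=cv2.cvtColor(p,cv2.COLOR_RGB2HSV)
m=(hsv[...,0]>50)&(hsv[...,0]<80)&(hsv[...,1]>120)&(hsv[...,2]>60)&(d>0)&(P[...,1]<-.15)
v,u=np.nonzero(m); q=P[m]; print('button',len(q),u.min(),u.max(),v.min(),v.max(),q.min(0),q.max(0),np.percentile(q[:,2],[5,50,90]))
cv2.imwrite('pics/w4.png',np.hstack([cv2.resize(w,(400,250)),cv2.resize(t[180:305,90:290],(400,250))])[...,::-1])
ang=0
delta([.5588,-.2208,.20])
E
```

```text
top face ex [-0.0323 -0.0308  0.1209  0.125 ] ey [-0.1495 -0.1457  0.1238  0.128 ]
jar [ 0.49  -0.012  0.069] [0.514 0.01  0.079]
side face ex [-0.0343 -0.033   0.1222  0.125 ] ey [-0.152  -0.151   0.1235  0.1287]
jar [ 0.486 -0.022  0.063] [0.514 0.008 0.08 ]
red top 164 h [0.0051 0.016  0.0186 0.0197] ex 0.0289 0.0598 ey -0.0876 -0.0545 ey-mid world [0.5404 0.1718 0.085 ]
red side 49 h [0.0053 0.0131 0.0192 0.0197] ex 0.0293 0.0561 ey -0.0887 -0.0641 ey-mid world [0.5404 0.1664 0.0873]
yellow top 166 h [0.0054 0.0156 0.0183 0.0197] ex 0.0281 0.061 ey -0.0278 0.0048 ey-mid world [0.5364 0.2312 0.0848]
yellow side 57 h [0.0052 0.0126 0.0195 0.0201] ex 0.0284 0.0542 ey -0.0281 -0.0033 ey-mid world [0.5351 0.2269 0.0882]
blue top 149 h [0.0062 0.0163 0.0187 0.0197] ex 0.0287 0.0591 ey 0.0321 0.0634 ey-mid world [0.5318 0.2903 0.0854]
blue side 60 h [0.0052 0.0132 0.0189 0.0197] ex 0.0266 0.0564 ey 0.0309 0.0566 ey-mid world [0.5309 0.2862 0.0878]
button 239 409 426 226 242 [ 0.54225614 -0.23960319  0.04720764] [ 0.57632533 -0.20362148  0.06625574] [0.05323107 0.06038811 0.06322271]
t 9.75 pos [0.6736 0.1821 0.1859] rpy [-179.6   34.9    4.2] F [ 0.3  0.7 -0.7] open 0.0005
  shift cm [-12.63  39.38   6.84] turn
```

View pics/w4.png

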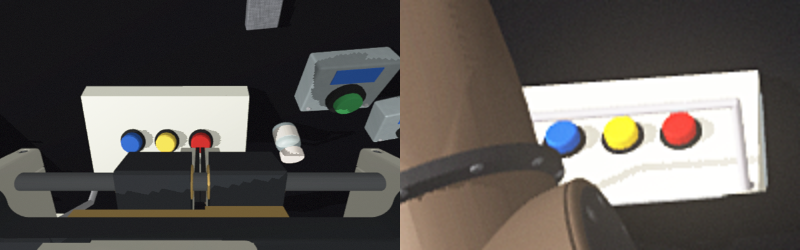

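All three caps are home. They sit flush at equal height, and the tip stopped at h≈16.7 mm against the 17 mm expected. Jar and cell haven't moved. Next is the right-hand box.

move_arm --moves '[0,-1.7,0,-2.5,0,0,0,0,-1.7,0,-2.5,0,0,0,0,-1.7,0,-2.5,0,0,0,0,-1.7,1,-2.5,0,0,0]'

```text
clock: 10.15
tool_pos: [0.6748, 0.1728, 0.3087]
orientation: [-179.6, 34.9, 4.4]
force: [0.9, 0.3, -1.0]
opening: 0.0004
gripper_force: 0.0
```

move_arm --moves '[0,0,4.5,0,0,0.076,0,0,0,4.5,0,0,0.076,0,0,0,4.5,0,0,0.076,0,0,0,4.5,0,0,0.076,0,0,0,4.5,0,0,0.076,0,0,0,4.5,0,0,0.076,0,0,0,4.5,0,0,0.076,0,0,0,4.5,0,0,0.076,0]'

```text
clock: 10.95
tool_pos: [0.7001, -0.1887, 0.3061]
orientation: [-179.7, -0.2, 4.1]
force: [1.1, -1.2, -0.2]
opening: 0.0004
gripper_force: 0.0
```

move_arm --moves '[0,0,0,0,0,0,0]'

```text
clock: 11.05
tool_pos: [0.6986, -0.1925, 0.3074]
orientation: [-179.8, -0.2, 3.8]
force: [-0.2, 1.2, -0.7]
opening: 0.0003
gripper_force: 0.0
```

```bash
python3 - <<'E'
from plan import *
Rd=Ro.from_euler('xyz',[180,0,4],degrees=True).as_matrix()
delta([.5588,-.2208,.10],Rd)
w=snap('wrist'); cv2.imwrite('pics/w5.png',cv2.resize(w,(480,300))[...,::-1])
from m import blobs
blobs('wrist')
E
```

```text
t 11.05 pos [ 0.6986 -0.1925  0.3074] rpy [-179.8   -0.2    3.8] F [-0.2  1.2 -0.7] open 0.0003
  shift cm [-14.23   1.99  20.67] turn [-0.004 -0.004 -0.004]
wrist blue [203.6 179.8] 727 mean [ 0.6668 -0.0365  0.0422] med [ 0.6669 -0.0367  0.0422] zmax 0.0444
wrist blue [330.2 232.3] 290 mean [ 0.6072 -0.2117  0.0533] med [ 0.603  -0.2131  0.0424] zmax 0.3135
```

View pics/w5.png

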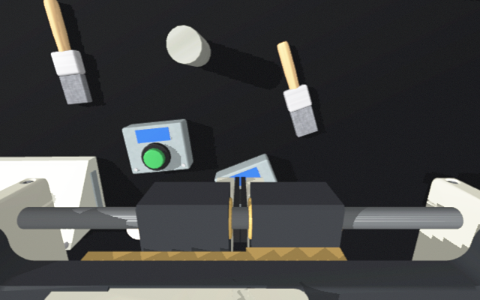

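The wrist view shows the target box at (245,170), partly behind the fingers, and the other box at (155,145) to the left. I'll move over the right-hand button.

move_arm --moves '[0,-2.85,0.4,1.5,0,0,0,0,-2.85,0.4,1.5,0,0,0,0,-2.85,0.4,2.5,0,0,0,0,-2.85,0.4,2.5,0,0,0,0,-2.85,0.4,3.5,0,0,0,0,0,0,3.5,0,0,0,0,0,0,3.5,0,0,0,0,0,0,2,0,0,0]'

```text
clock: 11.9
tool_pos: [0.5583, -0.2149, 0.0978]
orientation: [-179.6, 0.2, 4.1]
force: [0.3, -0.5, 0.5]
opening: 0.0002
gripper_force: 0.0
```

```bash
python3 - <<'E'
from plan import *
delta([.5588,-.2208,.070])
a=snap('side');t=snap('top'); cv2.imwrite('pics/s6.png',np.hstack([cv2.resize(a[200:360,300:460],(400,400)),cv2.resize(t[150:310,330:490],(400,400))])[...,::-1])
E
```

```text
t 11.9 pos [ 0.5583 -0.2149  0.0978] rpy [-179.6    0.2    4.1] F [ 0.3 -0.5  0.5] open 0.0002
  shift cm [0.02 0.61 2.78] turn
```

View pics/s6.png

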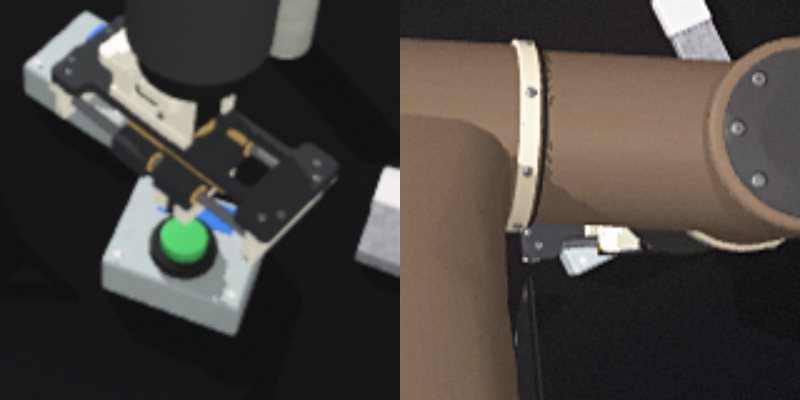

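The fingertips stand over the green button, (185,240) in the left pane. I'll correct by 6 mm and press slowly.

move_arm --moves '[0,0,0.6,0.8,0,0,0,0,0,0,0.8,0,0,0,0,0,0,0.4,0,0,0,0,0,0,0.2,0,0,0,0,0,0,0.2,0,0,0,0,0,0,0.2,0,0,0]'

```text
clock: 12.6
tool_pos: [0.5613, -0.2222, 0.0749]
orientation: [-179.7, -0.1, 4.0]
force: [0.1, 0.5, -0.2]
opening: 0.0005
gripper_force: 0.0
```

move_arm --moves '[0,0,0,0.15,0,0,0,0,0,0,0.15,0,0,0,0,0,0,0.15,0,0,0]'

```text
clock: 12.9
tool_pos: [0.5611, -0.2222, 0.0701]
orientation: [-179.7, -0.0, 4.0]
force: [-0.0, -0.2, 0.9]
opening: 0.0
gripper_force: 0.7
```

move_arm --moves '[0,0,0,0.15,0,0,0]'

```text
clock: 13.0
tool_pos: [0.5611, -0.2222, 0.0687]
orientation: [-179.7, -0.0, 4.0]
force: [-0.2, 0.5, 3.6]
opening: 0.0006
gripper_force: 1.1
```

Contact is at about z 0.0705, which puts the button top near 0.062. I'll go on another 6 mm or so to the stop.

move_arm --moves '[0,0,0,0.15,0,0,0,0,0,0,0.15,0,0,0,0,0,0,0.15,0,0,0]'

```text
clock: 13.3
tool_pos: [0.5611, -0.2222, 0.0643]
orientation: [-179.7, -0.0, 4.1]
force: [-1.7, 1.0, 6.6]
opening: 0.0003
gripper_force: 3.4
```

move_arm --moves '[0,0,0,0.15,0,0,0]'

```text
clock: 13.4
tool_pos: [0.5613, -0.2223, 0.0639]
orientation: [-179.7, -0.0, 4.1]
force: [-7.6, 5.2, 24.5]
opening: 0.0002
gripper_force: 12.3
```

move_arm --moves '[0,0,0,0.15,0,0,0]'

```text
clock: 13.5
tool_pos: [0.5613, -0.2223, 0.0637]
orientation: [-179.8, -0.1, 4.1]
force: [-11.2, 7.2, 35.7]
opening: 0.0004
gripper_force: 17.8
```

move_arm --moves '[0,0,0,-0.5,0,0,0,0,0,0,-1,0,0,0,0,0,0,-2,0,0,0,0,0,0,-4,0,0,0,0,0,0,-4,0,0,0,0,0,0,-4,0,0,0,0,0,0,0,0,0,0,0,0,0,0,0,0,0]'

```text
clock: 14.3
tool_pos: [0.5614, -0.2228, 0.2172]
orientation: [-179.7, -0.2, 4.0]
force: [-0.6, 0.1, -0.4]
opening: 0.0004
gripper_force: 0.0
```

```bash
python3 - <<'E'
from plan import *
a=snap('side');t=snap('top'); cv2.imwrite('pics/f.png',np.hstack([cv2.resize(a,(400,250)),cv2.resize(t,(400,250))])[...,::-1])
print(ctrl.get_obs()['force'],ctrl.get_obs()['tool_pos'])
E
```

```text
[ 0.28037515 -0.44294971 -0.87132332] [ 0.56035987 -0.22269146  0.21510374]
```

View pics/f.png

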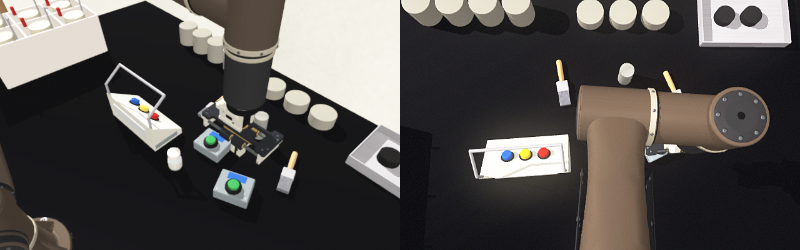

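The picture shows all three caps home, at (507,155), (525,154) and (543,153) in the right pane. The button at (233,184) is released, and the specimen, jar and brushes are where they were.

```bash
python3 -c "
from plant import ctrl
print(ctrl.close_job())"
```

```text
the job is handed in; nothing more can be done
None
```

All three caps were pushed to a hard stop on their collars; then the right-hand box's green start button was pressed fully down and released, and the job was handed in at about 14.5 s (limit 64 s) with the arm clear and the specimen, jar and brush in place.

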